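# Unlock the chemicals chest and keep the key turned

## Task

Push the dust cover on the chest's lid open along its slide until it clicks and stays open, then take the red key from its stand and push it fully home in the keyway; the pins are sticky, so wiggle it a little if it stops short. Turn the key a quarter turn clockwise (seen from above) as far as it goes and keep it there against its spring: finish still gripping the turned key, so that I can lift the lid. Leave the spray can, the jar and the bulb box where they stand.

Things in the scene. Friction and masses are not known exactly. Their poses are not given: they have to be found in the camera images.
- chest: fixed grey steel chest with a blue lid, 200 x 250 x 110 mm (x, y, z), origin at the centre of its underside, z up; the lid's flat top is 110 mm up, with a brass plate flush in its middle. Its y axis is the way the dust cover opens. Its lid stays shut in this job
- keyway (a point): mouth of the keyway: centre of the brass plate, level with its top (110 mm up), axes as the chest's. The slot, 17 mm along x and 7 mm along y, goes through the 6 mm plate; the turning plug under it has a slot 15.5 x 5.5 mm. Hidden by the dust cover until that is open. The key can turn only once it is over 20 mm down; push it fully home, 30 mm down, before turning
- cover (a joint): opening of the dust cover, m: 0 shut over the keyway, 0.036 at its end stop; starts at 0. It slides along the chest's +y. A spring (about 1 N) shuts it again unless it is pushed past the detent, which resists with 5 to 8 N from about 0.023 to 0.033, then clicks and holds the cover there, clear of the keyway
- tab (a point): centre of the cover's yellow push tab: 24 mm along x, 10 mm thick along y (the way it slides), top 18 mm and this point 11 mm above the lid; axes as the chest's. 30 mm to +y of the keyway when shut. On the side it is pushed from (-y) the cover is flat for 38 mm, its top 4 mm above the lid; guide rails 3 mm high at x = +-19.5 mm. Push with shut fingertips or pinch it
- plug (a joint): turn of the lock's plug, rad: 0 at rest, grows clockwise seen from above, stop at 1.62. A spring (0.02 rising to 0.08 N m) turns it back when let go; the key has about 0.11 rad of play. Two sticky pins in its slot, 15 and 23 mm below the plate's top, resist a straight push with 5 to 25 N; twisting the key 4 degrees to and fro while pushing gets it past them with less
- key_bow (a point): centre of the red plastic bow of the upright key, the part to grip: 28 mm along the key's x, 10 mm thick along its y, 40 mm high along its z; it lies 70 mm above the key's tip. The key is 90 mm long, about 60 g, fits either way round, and starts upright in its stand
- key_tip (a point): middle of the key's lower end; axes as the key's: z up along it, x along the width of bit and bow. From here up: bit 14 x 4 mm with a rounded nose to 14 mm, 5 mm round shaft to 30 mm, 20 mm round collar from 30 to 34 mm (its underside seats on the brass plate when the key is fully home), 8 mm neck to 50 mm, then the bow to 90 mm
- stand: fixed wooden block 60 x 80 x 36 mm, origin at the centre of its underside, with a slot 17 x 7 mm in its top in which the key stands, its collar on the block's top; lift the key 35 mm to clear it. It stands to the left or the right of the chest
- spray: bystander: red spray can with a yellow band, 54 mm wide, 150 mm high, origin under its centre, on the other side of the chest from the stand
- bulb_box: bystander: green bulb box 70 x 70 x 110 mm, origin under its centre
- polish: bystander: blue jar with black lid, 64 mm wide, 80 mm high, origin under its centre

How it is judged:
On the way, in this order (a step that is already met when the one before it is completed fails the run):
1. the dust cover is pushed open past its detent (value of joint cover above 0.031 m), for 0.2 s.
2. the key is fully home in the keyway, not yet turned (z of key_tip in the frame of keyway below -0.027 m and horizontal distance between key_tip and keyway below 0.005 m and value of joint plug below 0.5 rad), for 0.1 s.
At the end, for the whole second after the job is handed in: the plug is turned clockwise by at least 1.35 rad (77 degrees) and held there by the gripper, which grips the key with more than 3 N; the key is within 4 mm of fully home (26 mm or more below the plate's top, within 5 mm of the keyway's centre) and still; the dust cover stays open by more than 31 mm (value of joint plug above 1.35 rad and z of key_tip in the frame of keyway below -0.026 m and horizontal distance between key_tip and keyway below 0.005 m and value of joint cover above 0.031 m and contact force between the fingers and key above 3 N and linear speed of key below 0.03 m/s); the arm keeps its last pose, push and grip.
It fails at once if the spray can is moved by more than 30 mm (distance of spray from where it was at the start of the episode above 0.03 m).
It fails at once if the bulb box is moved by more than 30 mm (distance of bulb_box from where it was at the start of the episode above 0.03 m).
It fails at once if the jar is moved by more than 30 mm (distance of polish from where it was at the start of the episode above 0.03 m).
It also fails if it takes over 64 s, if anything falls off the work surface, if the arm or the gripper's body presses on something with over 40 N, if the wrist force passes 120 N, or if a joint passes its speed limit or range.

## Robot

A 6-joint arm with a two-finger parallel gripper is mounted at the origin on the work surface. World frame = base frame: x ahead of the robot, y to its left, z up, the work surface at z = 0. Lengths are in m, angles in rad, forces in N, time in s.
With the tool pointing down it reaches from about 0.35 to 0.875 m from the base axis. Payload 4.2 kg.
Tool frame: the origin (TCP) lies midway between the tips of the shut fingers; the grasp point (between the pads) lies arm.hold_point_z behind it (arm.hold_point_z is the distance from the TCP to the grasp point, in m); z points along the fingers, y is the line along which they close (so a half turn about z gives the same grasp; the last joint's range is limited). The gripper opens to 85 mm and grips with 20 to 120 N. Pads are 22 mm wide; open, the fingers measure 114 mm over their backs; the gripper's body (76 mm by 85 mm) begins 54 mm behind the grasp point. The pads swing forward as they close: fully open they stand 13 mm farther back than shut.
Start: joints at [-1.058, 0.385, 0.008, 0, -1.194, -0.259], TCP at [0.157, -0.605, 0.231] pointing down, gripper open.
Joint ranges: [-3.14, 3.14], [-1.21, 2.06], [-1.07, 1.41], [-3.16, 2.05], [-2.99, -0.16], [-3.1, 3.1]. Speed limits (rad/s): [2.79, 2.79, 3.14, 3.14, 3.14, 3.14].

## Interface

Orientations are given as a unit quaternion [w, x, y, z].
In Python, from station import arm, imaging, workorder gives the robot as it stands.
- The arm moves only by the shell command python3 -m jog 'ROWS' [FORCE]. ROWS is a JSON object of lists of equal length, an entry for each row: "travel": the shift along the tool's x, y, z in mm, a list of three; "yaw": the turn about the tool's z in degrees; "jaw": the finger opening in mm, from 0 to 85.4. A call has exactly 10 rows; each row shifts and turns the commanded pose from where the row before left it, along the tool's axes as they then stand; what a row does not reach is not made up. A row lasts 1/8 s, in which the tool goes at most 62.5 mm and 10.7 degrees, less where a joint would pass 70% of its speed; a pose out of reach is approached as far as the arm can. A call is refused whole if a number of a shift passes 62.5 or a number of a turn 10.7, either way. A call with a gripper value outside its range is refused whole. The fingers move at their own pace and stop on an object; FORCE is the grip in N (left out, the last holds). Time passes only in rows, so rows that do not move let the fingers close, or fill a call up. It gives the time, the measured TCP pose, the force, the opening and the grip force at its end, in the units of the state.
- arm.read_state(): the state, without advancing time (a new reading comes with each control period).
- imaging.capture(name): name is "scene" or "top"; returns a dict with "pixels" (400x640x3 uint8, red, green, blue), "depth" (400x640 float32, m along the optical axis (not along the pixel's ray), 0 where there is no reading), "camera_matrix" (3x3 intrinsics, pixels), "rvec" (rotation vector, rad) and "tvec" (3), from world to camera coordinates, as OpenCV has them. Camera axes: x right, y down, z forward; pixel columns grow to the right and rows downward; lengths in m; the calibration is good to about 2 mm. A picture is of the moment at which its call begins.
- workorder.finish_job(): hands the job in; it is judged then, once.
The state is a dict: "t": time; "q": joint angles; "joint_velocities": joint speeds; "joint_efforts": joint torques, N m; "position": TCP position; "eef_rot": TCP orientation; "contact_force": force on the tool from outside, world axes, zero at the start; "ft_torque": the same for the moment, N m; "grip_width": finger opening in m; "finger_force": force on a finger pad.
Only numpy, scipy, OpenCV 4.12 (cv2) and the standard library are available. Lean on these libraries where they do the work, as an engineer would, in place of code of your own. Each camera call takes 0.05 s, during which the arm holds its last target. There are 200 camera calls.

## Working session

There is one attempt and no reset: what is moved stays moved. The work goes in short steps, Python scripts to look and compute and a shell command to move; the robot and the scene stay as the last step left them, time stands still between calls to the robot, and variables do not carry over. Pictures are saved under pics/ and viewed, at most 10 in all, crops included, and the job is handed in when it is done.

```bash
mkdir -p pics; ls
cat > h.py <<'E'
import numpy as np,cv2
from station import arm,imaging,workorder
def cap(n,f=None):
    c=imaging.capture(n)
    if f: cv2.imwrite('pics/'+f,cv2.cvtColor(c['pixels'],cv2.COLOR_RGB2BGR))
    return c
def world(c):
    K=c['camera_matrix'];R=cv2.Rodrigues(np.array(c['rvec'],float))[0];t=np.array(c['tvec'],float).reshape(3)
    v,u=np.mgrid[0:400,0:640];d=c['depth']
    p=np.stack([(u-K[0][2])/K[0][0]*d,(v-K[1][2])/K[1][1]*d,d],-1)
    return (p-t)@R
def ray(c,uv,z):
    K=np.array(c['camera_matrix']);R=cv2.Rodrigues(np.array(c['rvec'],float))[0];t=np.array(c['tvec'],float).reshape(3)
    o=-R.T@t;d=np.linalg.inv(K)@[uv[0],uv[1],1]@R
    return o+d*(z-o[2])/d[2]
E
python3 - <<'E'
from h import *
for n in('scene','top'):
    c=cap(n,n+'1.png');R=cv2.Rodrigues(np.array(c['rvec'],float))[0];print(n,c['camera_matrix'],-R.T@np.array(c['tvec']).reshape(3),R)
print(arm.read_state(),arm.hold_point_z)
E
```

```text
pics
scene [[485.19362652   0.         317.38636657]
 [  0.         485.19362652 201.79193937]
 [  0.           0.           1.        ]] [ 1.29347484 -0.09422228  0.86449703] [[ 0.1255767   0.99203728 -0.00961914]
 [ 0.71267509 -0.0969504  -0.69476244]
 [-0.69016282  0.08039065 -0.71917497]]
top [[412.06042482   0.         319.61125813]
 [  0.         412.06042482 203.69562961]
 [  0.           0.           1.        ]] [ 0.39563861 -0.00207313  1.20160154] [[-0.01783858 -0.9998185   0.00669038]
 [-0.98928648  0.01668018 -0.14503116]
 [ 0.14489324 -0.00920585 -0.98940447]]
{'t': 0.1, 'q': array([-1.05842287e+00,  3.85460269e-01,  6.76155402e-03, -3.89268946e-04,
       -1.19402140e+00, -2.58605258e-01]), 'joint_velocities': array([-8.17250605e-04, -1.77484901e-04,  3.36574588e-03, -9.05478813e-05,
        4.59616000e-04, -2.40538946e-04]), 'joint_efforts': array([-1.09495104e-04, -3.93319309e+01,  1.88929904e+01,  4.19798434e+00,
       -2.61107765e-03,  4.85771210e-06]), 'position': array([ 0.15678338, -0.60447456,  0.23034911]), 'eef_rot': array([-1.94046995e-04, -1.26472642e-01,  9.91969613e-01,  9.59329064e-04]), 'contact_force': array([-0.30957261,  0.3344022 ,  0.22000097]), 'ft_torque': array([-0.00826404, -0.01054016, -0.03942772]), 'finger_force': 0.0, 'grip_width': 0.08555726198343147} 0.0187
```

View pics/top1.png

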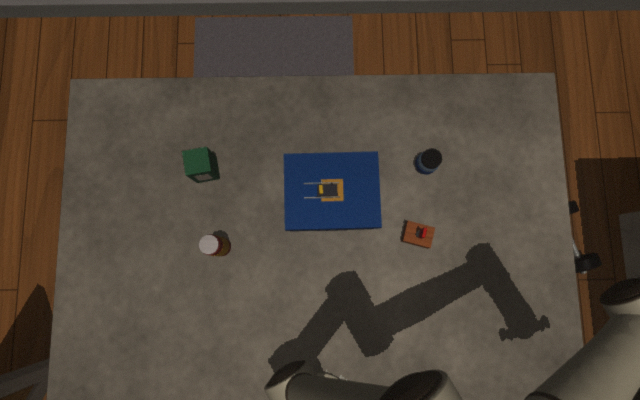

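View pics/scene1.png

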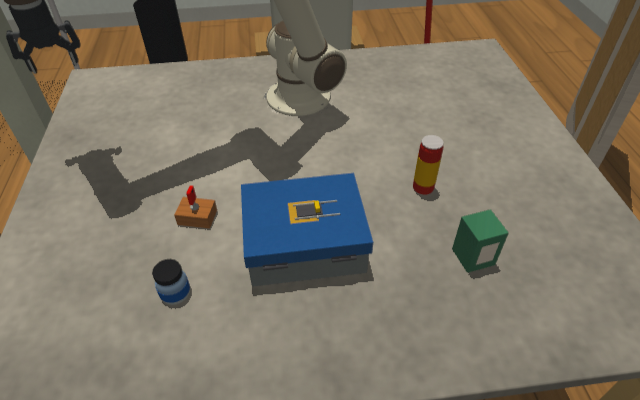

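The top view shows the blue lid centred near (332,190), the yellow tab near (321,190), and the stand near (419,234) with the red bow at (422,232). The spray can is at (212,245), the box at (200,163) and the jar at (429,160). The scene view agrees, with the cover opening toward world +y.

```bash
cat > m.py <<'E'
from h import *
def comp(m,near,r=60):
    m=m.astype(np.uint8);n,l,s,ce=cv2.connectedComponentsWithStats(m)
    k=max((i for i in range(1,n) if np.hypot(*(ce[i]-near))<r),key=lambda i:s[i][4]);return l==k
def rect(c,m,z,name):
    cs,_=cv2.findContours(m.astype(np.uint8),cv2.RETR_EXTERNAL,cv2.CHAIN_APPROX_NONE)
    ct=max(cs,key=len).reshape(-1,2)
    P=np.array([ray(c,p,z)[:2]*1000 for p in ct],np.float32)
    r=cv2.minAreaRect(P);print(name,'c',np.round(r[0],1),'size',np.round(r[1],1),'ang',round(r[2],1),'hullmean',P.mean(0).round(1),'px',m.sum());return r
if __name__=='__main__':
  for n,L,S in(('top',(332,190),(419,234)),('scene',(305,220),(195,208))):
    c=cap(n);h=cv2.cvtColor(c['pixels'],cv2.COLOR_RGB2HSV).astype(int);H,Sa,V=[h[...,i] for i in range(3)]
    W=world(c);Z=W[...,2]
    lid=comp((H>105)&(H<125)&(Sa>120)&(abs(Z-.11)<.008),L)
    full=cv2.morphologyEx(lid.astype(np.uint8),cv2.MORPH_CLOSE,np.ones((25,25)))
    rect(c,full,.11,n+' lid')
    near=np.zeros(lid.shape,bool);near[L[1]-25:L[1]+25,L[0]-45:L[0]+45]=1
    tab=near&(Z>.122)
    for nm,m in(('yel',near&(H>15)&(H<35)&(Sa>150)),('dark',near&(V<80)&(Sa<100)),('high',tab)):
        p=W[m]*1000;print(n,nm,m.sum(),np.median(p,0).round(1),p.min(0).round(1),p.max(0).round(1))
    yb=near&(H>15)&(H<35)&(Sa>150);print(np.unique(c['pixels'][yb]//16*16,axis=0,return_counts=True))
    st=np.zeros(lid.shape,bool);st[S[1]-35:S[1]+30,S[0]-30:S[0]+30]=1
    w=st&(abs(Z-.036)<.006)&(Sa>60)&(W[...,2]>.03)
    rect(c,cv2.morphologyEx(w.astype(np.uint8),cv2.MORPH_CLOSE,np.ones((9,9)))>0,.036,n+' stand')
    red=st&((H<5)|(H>172))&(Sa>190)&(Z>.06);p=W[red]*1000
    print('red',len(p),np.median(p,0).round(1),p.min(0).round(1),p.max(0).round(1))
    hi=red&(Z>.085);
    if hi.sum():
        rect(c,hi,.092,n+' bowtop')
    np.save(n+'_red.npy',p)
    for k,(x,y) in dict(L=L,S=S).items(): cv2.imwrite(f'pics/z_{n}_{k}.png',cv2.cvtColor(cv2.resize(c['pixels'][y-35:y+35,x-50:x+50],None,fx=4,fy=4,interpolation=0),cv2.COLOR_RGB2BGR))
E
python3 m.py; python3 -c "
import cv2,numpy as np
i=[cv2.imread(f'pics/z_{n}_{k}.png') for n in('top','scene') for k in 'LS']
cv2.imwrite('pics/mont.png',np.vstack([np.hstack(i[:2]),np.hstack(i[2:])]))"
```

```text
top lid c [592.4 -45.5] size [206.8 255.2] ang 0.6 hullmean [591.6 -45.5] px 7179
top yel 203 [591.6 -57.6 110.5] [395.6 -73.8 104.1] [ 621.3   -2.1 1201.6]
top dark 249 [591.7 -37.8 113. ] [395.6 -76.4 105.6] [ 6.2580e+02 -2.0000e-01  1.2016e+03]
top high 63 [582.4 -11.1 130.4] [395.6 -19.3 122.8] [ 603.2   -2.1 1201.6]
(array([[ 96,  64,  32],
       [ 96,  80,  32],
       [112,  80,  32],
       [112,  80,  48],
       [112,  96,  32],
       [128,  80,  32],
       [128,  80,  48],
       [128,  96,  16],
       [128,  96,  32],
       [128,  96,  48],
       [144,  96,  32],
       [144,  96,  48],
       [144, 112,  32],
       [160, 112,  32],
       [160, 128,  32]], dtype=uint8), array([ 2,  6,  6,  2,  4,  7,  3,  1, 85, 41, 27,  3, 10,  1,  5]))
top stand c [ 475.9 -291.1] size [81.6 60.6] ang 73.9 hullmean [ 476.1 -291.5] px 614
red 32 [ 474.5 -292.    94.5] [ 462.5 -298.6   90.1] [ 487.1 -285.7   99.8]
top bowtop c [ 475.2 -292.8] size [ 8.4 25.8] ang 72.9 hullmean [ 475.4 -293.1] px 32
scene lid c [596.9 -44.3] size [215.4 256.9] ang 0.7 hullmean [603.2 -46.4] px 9055

[... 776 characters left out ...]
 48],
       [176, 144,   0],
       [176, 144,  32],
       [176, 144,  48],
       [176, 144,  64],
       [176, 160,  32],
       [192, 144,  32],
       [192, 144,  48],
       [192, 160,   0],
       [208, 160,   0],
       [208, 176,   0]], dtype=uint8), array([  1,   1,   2,   1,   9,   1,   1,   3,   1,   2,   1,   1,   2,
         1,   1,   2,   1,   3,   9,  13,  15,  12,   8,   4,  28,   1,
         3,   1, 103,   1,   5,   7,  14]))
scene stand c [ 478.2 -290.6] size [82.4 66.8] ang 74.7 hullmean [ 478.9 -290.8] px 709
red 102 [ 485.1 -290.1   83.6] [ 465.4 -298.3   60.4] [1293.5  -94.2  864.5]
scene bowtop c [ 479.2 -291.3] size [32.9 11.2] ang 3.0 hullmean [ 479.  -291.1] px 47
```

View pics/mont.png

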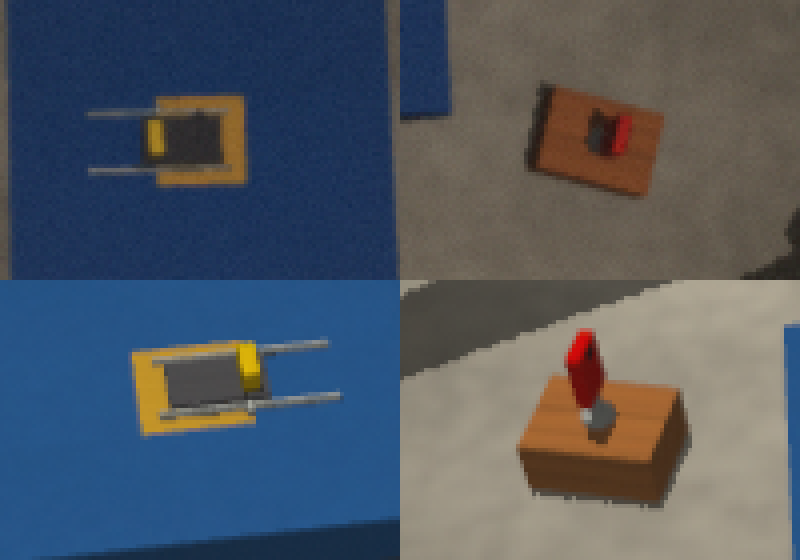

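```bash
python3 -m jog '{"travel":[[0,0,0],[0,0,0],[0,0,0],[0,0,0],[0,0,0],[0,0,0],[0,0,0],[0,0,0],[0,0,0],[0,0,0]],"yaw":[-10.6,-10.6,-10.6,-10.6,-10.6,-10.6,-10.6,-10.6,-10.6,-10.6],"jaw":[0,0,0,0,0,0,0,0,0,0]}' 20
python3 -m jog '{"travel":[[0,0,0],[0,0,0],[0,0,0],[0,0,0],[0,0,0],[0,0,0],[25,-30,0],[30,-35,0],[30,-35,0],[30,-35,0]],"yaw":[-10,-10,-10,-10,-10,-10,0,0,0,0],"jaw":[0,0,0,0,0,0,0,0,0,0]}'
```

```text
t: 1.45
position: [0.1569, -0.6048, 0.231]
eef_rot: [-0.0, 0.87, -0.493, -0.0]
contact_force: [0.3, 0.8, -0.0]
grip_width: 0.0002
finger_force: 0.0
t: 2.7
position: [0.2713, -0.4676, 0.2312]
eef_rot: [-0.0, 1.0, 0.005, -0.0]
contact_force: [0.9, -0.3, 0.7]
grip_width: -0.0002
finger_force: 0.0
```

```bash
cat > b.py <<'E'
# plate edges: brass mask, extents of plate at z=.11 in a chest-aligned frame
from m import *
for n,L in(('top',(332,190)),('scene',(305,210))):
    c=cap(n);I=c['pixels'].astype(float);h=cv2.cvtColor(c['pixels'],cv2.COLOR_RGB2HSV).astype(int)
    near=np.zeros(h.shape[:2],bool);near[L[1]-25:L[1]+25,L[0]-45:L[0]+45]=1
    b=near&(h[...,0]>12)&(h[...,0]<32)&(h[...,1]>130)&(h[...,2]>70)&(world(c)[...,2]<.1185)
    b=comp(b,L,40);r=rect(c,b,.11,n+' plate')
    print(np.round(cv2.boxPoints(r),1).tolist())
E
python3 b.py
```

```text
top plate c [593.7 -46.3] size [54.  57.5] ang 88.9 hullmean [593.2 -51.2] px 198
[[564.4000244140625, -72.80000305175781], [621.9000244140625, -73.9000015258789], [622.9000244140625, -19.899999618530273], [565.4000244140625, -18.799999237060547]]
scene plate c [592.7 -44.4] size [57.5 58.3] ang 0.8 hullmean [592.6 -49.4] px 210
[[563.5999755859375, -15.699999809265137], [564.4000244140625, -74.0], [621.9000244140625, -73.19999694824219], [621.0999755859375, -14.899999618530273]]
```

```bash
python3 -m jog '{"travel":[[25,-35,0],[35,-45,0],[35,-45,0],[35,-45,0],[35,-45,0],[35,-45,0],[35,-45,5],[35,-45,10],[25,-35,15],[18,-20,15]],"yaw":[0,0,0,0,0,0,0,0,0,0],"jaw":[0,0,0,0,0,0,0,0,0,0]}'
```

```text
t: 4.05
position: [0.5809, -0.0595, 0.1856]
eef_rot: [0.0, 1.0, 0.005, -0.0]
contact_force: [0.0, 0.0, -0.4]
grip_width: 0.0001
finger_force: 0.0
```

```bash
python3 -m jog '{"travel":[[5,-5,14],[4,-6,14],[0,0,14],[0,0,14],[0,0,6],[0,0,3],[0,0,0],[0,-3,0],[0,-3,0],[0,0,0]],"yaw":[0,0,0,0,0,0,0,0,0,0],"jaw":[0,0,0,0,0,0,0,0,0,0]}'
python3 -c "
from h import *
c=cap('scene');i=c['pixels'][140:270,220:400];cv2.imwrite('pics/push1.png',cv2.cvtColor(cv2.resize(i,None,fx=4,fy=4,interpolation=0),4))"
```

```text
t: 5.3
position: [0.5888, -0.0435, 0.1215]
eef_rot: [-0.0, 1.0, 0.005, 0.0]
contact_force: [-0.1, -0.3, -0.3]
grip_width: 0.0003
finger_force: 0.0
```

View pics/push1.png

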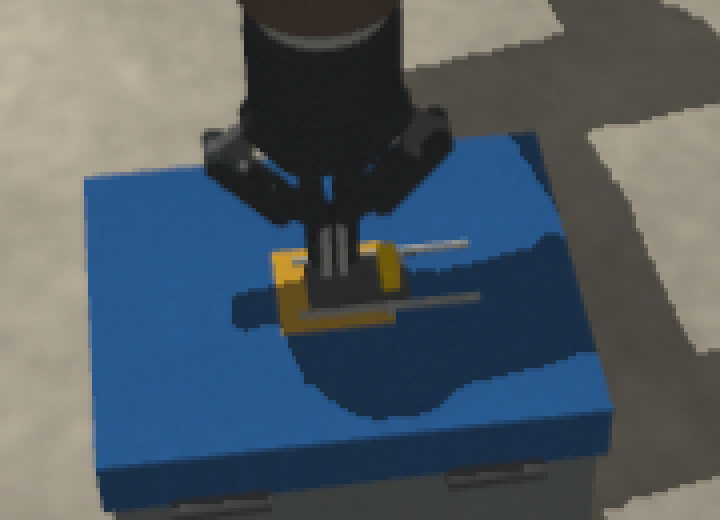

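The shut fingers stand over the cover at crop (330,270), on the -y side of the tab at crop (390,265), with clearance. I'll lower slightly and push.

```bash
python3 -m jog '{"travel":[[4,0,4],[0,-5,0],[0,-5,0],[0,-5,0],[0,-5,0],[0,-5,0],[0,-5,0],[0,-5,0],[0,-4,0],[0,0,0]],"yaw":[0,0,0,0,0,0,0,0,0,0],"jaw":[0,0,0,0,0,0,0,0,0,0]}'
```

```text
t: 6.6
position: [0.5922, -0.0052, 0.1173]
eef_rot: [0.0, 1.0, 0.005, -0.0]
contact_force: [0.3, -1.7, 0.2]
grip_width: 0.0
finger_force: 0.7
```

```bash
python3 -m jog '{"travel":[[0,-2,0],[0,-2,0],[0,-2,0],[0,-2,0],[0,-1,0],[0,0,0],[0,0,0],[0,0,0],[0,0,0],[0,0,0]],"yaw":[0,0,0,0,0,0,0,0,0,0],"jaw":[0,0,0,0,0,0,0,0,0,0]}'
python3 -c "
from h import *
c=cap('scene');i=c['pixels'][140:270,220:400];cv2.imwrite('pics/push2.png',cv2.cvtColor(cv2.resize(i,None,fx=4,fy=4,interpolation=0),4))"
```

```text
t: 7.85
position: [0.5921, 0.0035, 0.1173]
eef_rot: [0.0, 1.0, 0.005, -0.0]
contact_force: [-0.0, -5.1, -1.0]
grip_width: 0.0
finger_force: 2.2
```

View pics/push2.png

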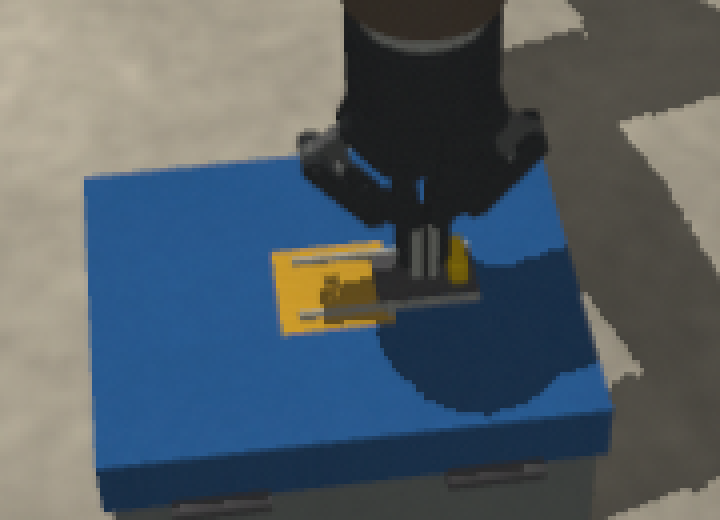

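The tab has moved to crop (457,260), roughly 30 mm or more along, with about 5 N of resistance (the detent). I'll push on to the stop.

```bash
python3 -m jog '{"travel":[[0,-1,0],[0,-1,0],[0,-1,0],[0,0,0],[0,0,0],[0,-1,0],[0,0,0],[0,0,0],[0,0,0],[0,0,0]],"yaw":[0,0,0,0,0,0,0,0,0,0],"jaw":[0,0,0,0,0,0,0,0,0,0]}'
```

```text
t: 9.15
position: [0.5919, 0.0042, 0.1172]
eef_rot: [0.003, 1.0, 0.004, -0.001]
contact_force: [2.5, -15.7, -2.2]
grip_width: 0.0002
finger_force: 7.1
```

```bash
python3 -m jog '{"travel":[[0,6,0],[0,4,-10],[0,10,-30],[0,20,-40],[-10,35,-25],[-18,40,0],[-18,40,0],[-18,40,0],[-18,40,0],[-18,40,0]],"yaw":[0,0,0,0,0,0,0,0,0,0],"jaw":[0,0,0,0,30,40,40,40,40,40]}'
cat > look.py <<'E'
from h import *
I=[]
for n,(x,y) in(('top',(328,190)),('scene',(312,212))):
    c=cap(n);cv2.imwrite(f'pics/_{n}.png',cv2.cvtColor(c['pixels'],4));np.savez(n+'_open.npz',**c)
    I.append(cv2.resize(c['pixels'][y-25:y+25,x-40:x+40],None,fx=8,fy=8,interpolation=0)[:300 if 0 else 400])
cv2.imwrite('pics/open.png',cv2.cvtColor(cv2.resize(np.vstack(I),None,fx=.75,fy=.75,interpolation=0),4))
E
python3 look.py
```

```text
t: 10.4
position: [0.495, -0.2682, 0.2235]
eef_rot: [-0.0, 1.0, 0.005, 0.001]
contact_force: [-0.2, -0.0, -0.2]
grip_width: 0.0401
finger_force: 0.0
```

View pics/open.png

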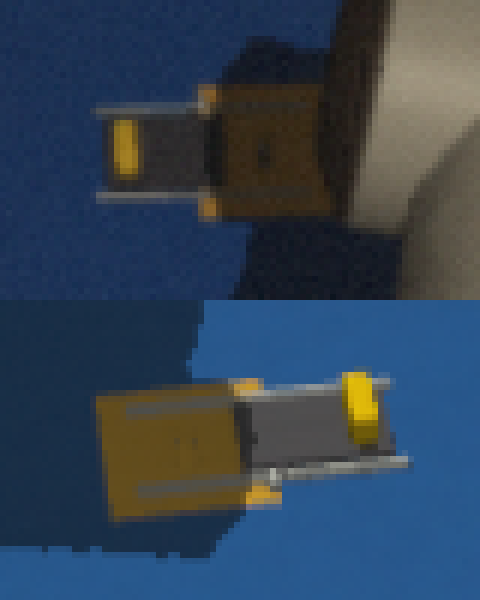

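The cover stays open: its tab is at crop (127,150). The slot is visible in the top view at crop (265,150), about pixel (332,190), and faintly in the scene view at about pixel (303,212).

```bash
python3 - <<'E'
from m import *
for n,(u,v),(U,V) in(('top',(332,190),(330,190)),('scene',(303,212),(303,210))):
    c=dict(np.load(n+'_open.npz'));I=c['pixels'].astype(float)
    g=I.sum(2)[v-5:v+6,u-6:u+7];print(g.astype(int))
    w=np.clip(np.median(g)*.85-g,0,None);vv,uu=np.mgrid[v-5:v+6,u-6:u+7]
    w[(abs(vv-v)>4)]=0
    p=((w*uu).sum()/w.sum(),(w*vv).sum()/w.sum());print(n,p,ray(c,p,.11)*1000)
    h=cv2.cvtColor(c['pixels'],cv2.COLOR_RGB2HSV).astype(int)
    b=(h[...,0]>8)&(h[...,0]<34)&(h[...,1]>130)&(h[...,2]>40)&(abs(world(c)[...,2]-.11)<.005)
    b=comp(b,(U,V),30);rect(c,b,.11,'plate')
    # key bow
    if n=='scene':
        st=np.zeros(b.shape,bool)
E
python3 -c "
from h import *
print(arm.read_state()['position'])"
```

```text
[[121 123 132 127 121 117 118 118 117 120 121 119 120]
 [107 118 123 118 116 120 113 115 131 108 127 114 126]
 [120 123 114 120 115 107 106 103 119 121 118 126 111]
 [105 122 109 125 113 111  98 115 119 120 113 113 127]
 [120 106 124 124 111 116  97 109 122 131 120 121 131]
 [116 120 116 124 109  92 100 112 121 119 126 127 126]
 [123 122 125 120 112  82  80 106 122 129 117 122 127]
 [112 118 106 122 113  98 100 110 122 115 117 121 132]
 [108 117 128 124 106 101 113 115 112 116 118 120 135]
 [118 115 113 122 128 111 115 131 116 120 115 124 108]
 [111 124 123 123 130 112 116 125 113 121 125 122 126]]
top (np.float64(331.47833935018053), np.float64(190.64801444043317)) [590.4340692  -44.78749645 110.        ]
plate c [592.3 -46.1] size [53.7 54.7] ang 89.1 hullmean [592.3 -46.9] px 230
[[203 202 199 197 198 199 200 201 200 201 199 197 197]
 [199 200 197 196 193 199 200 196 199 198 199 197 199]
 [202 200 197 197 197 197 197 194 199 200 200 200 200]
 [201 200 199 200 192 199 200 189 200 198 200 198 198]
 [200 202 200 198 199 207 200 192 199 201 201 199 198]
 [202 201 199 200 197 208 205 201 200 202 201 197 200]
 [203 199 199 199 197 208 205 201 193 197 199 198 200]
 [202 198 203 200 194 207 206 199 197 199 201 202 202]
 [203 203 202 205 204 205 204 200 205 205 203 205 202]
 [205 201 204 203 202 208 208 213 214 216 224 223 231]
 [217 221 223 228 229 229 227 230 230 230 230 230 235]]
scene (np.float64(nan), np.float64(nan)) [nan nan nan]
plate c [592.7 -44.4] size [57.5 58.2] ang 0.8 hullmean [592.4 -46.4] px 345
[ 0.4939257  -0.26987537  0.22337211]<stdin>:7: RuntimeWarning: invalid value encountered in scalar divide
```

```bash
python3 -m jog '{"travel":[[0,0,0],[0,0,0],[-5,12,10],[-5,12,15],[0,0,15],[0,0,15],[0,0,15],[0,0,0],[0,0,0],[0,0,0]],"yaw":[8.5,8.5,0,0,0,0,0,0,0,0],"jaw":[40,40,40,40,40,40,40,40,40,40]}'
cat > k.py <<'E'
from m import *
S=arm.read_state();p=S['position']*1000;from scipy.spatial.transform import Rotation as Ro
q=S['eef_rot'];R=Ro.from_quat([*q[1:],q[0]]).as_matrix()
t=np.array([476.5,-291.5,57.]);print('pos',p.round(1),'head',np.degrees(np.arctan2(R[1,0],R[0,0])),'tool delta',(R.T@(t-p)).round(1))
E
python3 k.py
```

```text
t: 11.75
position: [0.479, -0.288, 0.153]
eef_rot: [0.0, 0.99, -0.143, 0.001]
contact_force: [-0.1, 0.1, 0.2]
grip_width: 0.0404
finger_force: 0.0
pos [ 479. -288.  153.] head -16.440325714020616 tool delta [-1.5  4.  96. ]
```

```bash
python3 -m jog '{"travel":[[-1.5,4,14],[0,0,16],[0,0,16],[0,0,16],[0,0,14],[0,0,10],[0,0,6],[0,0,4],[0,0,0],[0,0,0]],"yaw":[0,0,0,0,0,0,0,0,0,0],"jaw":[40,40,40,40,40,40,40,40,40,40]}'
python3 -m jog '{"travel":[[0,0,0],[0,0,0],[0,0,0],[0,0,0],[0,0,0],[0,0,0],[0,0,0],[0,0,0],[0,0,0],[0,0,0]],"yaw":[0,0,0,0,0,0,0,0,0,0],"jaw":[20,16,14,12,10,5,5,5,5,5]}' 60
python3 k.py; python3 -c "
from h import *
I=[]
for n,(x,y) in(('top',(420,232)),('scene',(195,195))):
    c=cap(n);I.append(cv2.resize(c['pixels'][y-35:y+35,x-50:x+50],None,fx=4,fy=4,interpolation=0))
cv2.imwrite('pics/grip.png',cv2.cvtColor(np.hstack(I),4))"
```

```text
t: 13.0
position: [0.4761, -0.2915, 0.0568]
eef_rot: [0.0, 0.99, -0.143, 0.0]
contact_force: [-0.3, 0.1, -1.2]
grip_width: 0.0402
finger_force: 0.0
t: 14.25
position: [0.4759, -0.2914, 0.0564]
eef_rot: [0.0, 0.99, -0.143, 0.0]
contact_force: [0.3, -0.5, 1.3]
grip_width: 0.0091
finger_force: 58.5
pos [ 475.9 -291.4   56.4] head -16.4538675046244 tool delta [ 0.6 -0.1 -0.6]
```

View pics/grip.png

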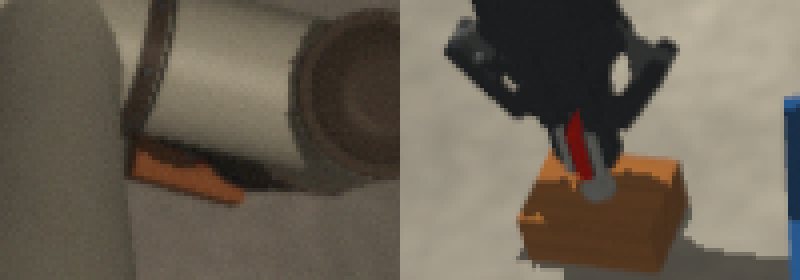

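The bow is gripped between the pads (scene crop (580,150), opening 9.1 mm, 58 N) with the key still upright in its stand. Now I'll lift it out.

```bash
python3 -m jog '{"travel":[[0,0,-5],[0,0,-10],[0,0,-15],[0,0,-18],[0,0,-18],[0,0,-18],[0,0,-18],[0,0,-18],[0,0,-15],[0,0,-8]],"yaw":[0,0,0,0,0,0,0,0,-8.5,-8.5],"jaw":[5,5,5,5,5,5,5,5,5,5]}'
sed -i 's/476.5,-291.5,57/592.7,-44.7,178/' k.py; python3 k.py
```

```text
t: 15.6
position: [0.4761, -0.2914, 0.2015]
eef_rot: [0.0, 1.0, 0.007, 0.001]
contact_force: [-0.5, -0.1, -0.5]
grip_width: 0.0094
finger_force: 58.3
pos [ 476.1 -291.4  201.5] head 0.8264329229203813 tool delta [ 120.  -245.1   23.6]
```

```bash
python3 -m jog '{"travel":[[10,-20,0],[16,-32,0],[18,-36,0],[18,-36,0],[18,-36,0],[16,-32,0],[12,-27,5],[8,-18,8],[4,-8,10],[0,0,0]],"yaw":[0,0,0,0,0,0,0,0,0,0],"jaw":[5,5,5,5,5,5,5,5,5,5]}'
python3 k.py
cat > see.py <<'E'
import sys
from m import *
I=[]
for n,(x,y) in(('scene',(305,195)),('top',(330,185))):
    c=cap(n);np.savez(n+'_k.npz',**c);I.append(cv2.resize(c['pixels'][y-40:y+40,x-50:x+50],None,fx=8 if n=='scene' else 0.01,fy=8 if n=='scene' else .01,interpolation=0))
cv2.imwrite('pics/'+sys.argv[1],cv2.cvtColor(cv2.resize(I[0],None,fx=.9,fy=.9),4))
E
python3 see.py key1.png
```

```text
t: 16.85
position: [0.5927, -0.0453, 0.1751]
eef_rot: [0.0, 1.0, 0.005, -0.001]
contact_force: [-1.0, -0.4, -0.8]
grip_width: 0.0094
finger_force: 58.4
pos [592.7 -45.3 175.1] head 0.5457420575250131 tool delta [ 0.  -0.6 -2.9]
```

View pics/key1.png

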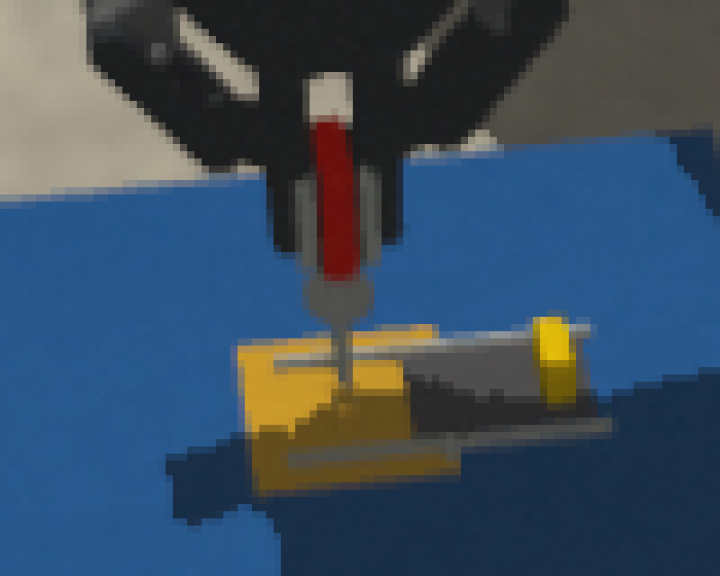

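The key hangs upright over the plate: collar at crop (339,297), shaft near crop column 345, and the slot expected near crop (347,410). Next I'll measure the key-to-slot offset in the scene view.

Run:
```python
from m import *
c=dict(np.load('scene_k.npz'));h=cv2.cvtColor(c['pixels'],cv2.COLOR_RGB2HSV).astype(int)
u0,v0=294,192
print('V/S rows 192-214, cols 294-313')
for v in range(192,216): print(v,' '.join(f"{h[v,u,1]:3d}/{h[v,u,2]:3d}" for u in range(295,312)))
rv,tv,K=[np.array(c[k],float) for k in('rvec','tvec','camera_matrix')]
for nm,P in dict(mouth=(592.7,-44.7,110),tip=(592.7,-45.3,124.7),shaft=(592.7,-45.3,145),colB=(592.7,-45.3,154.7),colT=(592.7,-45.3,158.7),bow=(592.7,-45.3,194.7)).items():
    print(nm,cv2.projectPoints(np.array([P])/1000,rv,tv,K,None)[0].ravel().round(2))
```

```text
V/S rows 192-214, cols 294-313
192 176/139 134/120  85/102  79/ 97  47/ 65 220/103 221/106 226/106 219/105 143/ 96 114/105 156/129 166/134 182/143 181/142 181/142 181/142
193 180/140 168/135 132/118  33/ 86  26/ 77 145/ 95 181/100 183/ 99 141/ 94  75/ 85  53/ 92 140/122 183/141 181/141 183/141 179/141 179/141
194 182/140 173/136  85/102  13/ 80  16/ 80  41/ 81  54/ 85  51/ 85  41/ 81  22/ 80   6/ 80  64/ 96 182/140 183/141 182/140 179/140 182/140
195 183/141 171/137  56/ 91  13/ 81  13/ 80  13/ 78  13/ 80  10/ 80  13/ 78  13/ 80  13/ 80  32/ 87 184/140 184/140 180/140 183/142 183/141
196 184/140 171/137  92/103  13/ 81  13/ 80  13/ 80  13/ 81   9/ 81  13/ 79  13/ 81  13/ 80  33/ 85 184/140 183/141 181/142 183/142 181/141
197 182/140 174/138 105/104  10/ 80  10/ 80   9/ 81   9/ 81   9/ 81  13/ 81   9/ 81   6/ 79  71/ 93 183/141 183/142 183/142 182/143 183/142
198 181/141 181/141 159/130  78/ 98  13/ 79  10/ 80  13/ 81   9/ 81   9/ 81  13/ 80  19/ 81 140/118 183/142 181/142 182/143 183/142 181/142
199 181/141 183/141 180/142 160/132 116/112  38/ 87  13/ 80  12/ 82  10/ 79  95/105 149/1
[... 1714 characters left out ...]
 181/ 96 166/ 89
212 203/200 203/200 200/195 191/136 182/ 98 182/ 98 185/ 99 186/115 186/107 185/102 181/ 96 179/ 97 179/ 97 179/ 97 178/ 96 181/ 97 170/ 93
213 201/195 193/139 193/136 184/ 97 180/ 98 181/ 97 183/ 95 179/101 179/101 177/ 98 175/ 93 176/ 97 181/ 97 178/ 96 178/ 96 178/ 96 175/ 92
214 202/193 185/ 98 185/ 98 177/ 98 177/ 98 181/ 97 182/ 94 182/101 179/100 184/ 97 183/ 96 182/ 98 177/ 98 180/ 98 180/ 98 180/ 98 169/ 95
215 193/136 180/ 99 185/ 98 180/ 99 180/ 99 180/ 99 179/ 97 178/ 99 180/ 98 180/ 98 182/ 98 178/ 99 177/ 98 177/ 98 180/ 98 180/ 98 169/ 95
mouth [302.5 211.2]
tip [301.99 206.46]
shaft [301.67 199.72]
colB [301.52 196.43]
colT [301.45 195.06]
bow [300.85 182.36]
```

```bash
python3 -m jog '{"travel":[[0,-0.4,3],[0,0,3],[0,0,3],[0,0,3],[0,0,2],[0,0,2],[0,0,2],[0,0,2],[0,0,0],[0,0,0]],"yaw":[0,0,0,0,0,0,0,0,0,0],"jaw":[5,5,5,5,5,5,5,5,5,5]}'; python3 k.py
```

```text
t: 18.2
position: [0.5936, -0.0448, 0.1564]
eef_rot: [-0.0, 1.0, 0.005, 0.0]
contact_force: [-0.7, 0.0, -0.5]
grip_width: 0.0093
finger_force: 58.4
pos [593.6 -44.8 156.4] head 0.5425697617488753 tool delta [ -0.9  -0.1 -21.6]
```

```bash
python3 -m jog '{"travel":[[-0.3,0,1],[0,0,1],[0,0,1],[0,0,1],[0,0,1],[0,0,1],[0,0,1],[0,0,0],[0,0,0],[0,0,0]],"yaw":[0,0,0,0,0,0,0,0,0,0],"jaw":[5,5,5,5,5,5,5,5,5,5]}'; python3 k.py
```

```text
t: 19.45
position: [0.5932, -0.0448, 0.1494]
eef_rot: [0.0, 1.0, 0.005, 0.0]
contact_force: [-0.4, -0.3, -1.3]
grip_width: 0.0094
finger_force: 58.4
pos [593.2 -44.8 149.4] head 0.5407645862890994 tool delta [ -0.5  -0.1 -28.6]
```

```bash
python3 -m jog '{"travel":[[0,0,1],[0,0,1],[0,0,1],[0,0,1],[0,0,1],[0,0,1],[0,0,1],[0,0,1],[0,0,1],[0,0,1]],"yaw":[4,-8,8,-8,8,-8,8,-8,8,-4],"jaw":[5,5,5,5,5,5,5,5,5,5]}' 90; python3 k.py
```

```text
t: 20.7
position: [0.5936, -0.0451, 0.1401]
eef_rot: [0.0, 1.0, 0.005, 0.001]
contact_force: [0.7, -1.5, 1.0]
grip_width: 0.009
finger_force: 89.7
pos [593.6 -45.1 140.1] head 0.6221074768336551 tool delta [ -0.9  -0.4 -37.9]
```

```bash
python3 -m jog '{"travel":[[0,0,1],[0,0,1],[0,0,1],[0,0,1],[0,0,1],[0,0,1],[0,0,1],[0,0,1],[0,0,0],[0,0,0]],"yaw":[4,-8,8,-8,8,-8,8,-8,8,-4],"jaw":[5,5,5,5,5,5,5,5,5,5]}'; python3 k.py
```

```text
t: 21.95
position: [0.5935, -0.0449, 0.1316]
eef_rot: [0.0, 1.0, 0.005, 0.0]
contact_force: [-0.3, -0.5, -0.4]
grip_width: 0.0088
finger_force: 89.5
pos [593.5 -44.9 131.6] head 0.6087342309160158 tool delta [ -0.7  -0.2 -46.4]
```

```bash
python3 -m jog '{"travel":[[0,0,0.5],[0,0,0.5],[0,0,0.5],[0,0,0.5],[0,0,0.5],[0,0,0],[0,0,0],[0,0,0],[0,0,0],[0,0,0]],"yaw":[4,-8,8,-8,4,0,0,0,0,0],"jaw":[5,5,5,5,5,5,5,5,5,5]}'; python3 k.py
```

```text
t: 23.2
position: [0.594, -0.0448, 0.1305]
eef_rot: [0.0, 1.0, 0.005, 0.001]
contact_force: [-1.3, 1.2, 5.6]
grip_width: 0.009
finger_force: 90.4
pos [594.  -44.8 130.5] head 0.5981545020038396 tool delta [ -1.2  -0.1 -47.5]
```

```bash
python3 -m jog '{"travel":[[0,0,0],[0,0,0],[0,0,0],[0,0,0],[0,0,0],[0,0,0],[0,0,0],[0,0,0],[0,0,0],[0,0,0]],"yaw":[6,6,6,6,6,6,6,6,0,0],"jaw":[5,5,5,5,5,5,5,5,5,5]}' 110; python3 k.py; python3 -c "
from h import *
print(arm.read_state()['ft_torque'])"
```

```text
t: 24.45
position: [0.5939, -0.0449, 0.1305]
eef_rot: [-0.0, 0.916, -0.402, 0.001]
contact_force: [-1.2, 0.2, 5.5]
grip_width: 0.0087
finger_force: 107.1
pos [593.9 -44.9 130.5] head -47.396160157334705 tool delta [ -0.9   0.7 -47.5]
[0.09749122 0.4720508  0.01566516]
```

Turning freely with little side force; I'll go on to the stop.

```bash
python3 -m jog '{"travel":[[0,0,0],[0,0,0],[0,0,0],[0,0,0],[0,0,0],[0,0,0],[0,0,0],[0,0,0],[0,0,0],[0,0,0]],"yaw":[6,6,6,6,6,6,6,6,0,0],"jaw":[5,5,5,5,5,5,5,5,5,5]}'; python3 k.py; python3 -c "
from h import *
print(arm.read_state()['ft_torque'])"
```

```text
t: 25.7
position: [0.5937, -0.045, 0.1305]
eef_rot: [0.0, -0.673, 0.74, -0.001]
contact_force: [-1.2, 0.3, 6.8]
grip_width: 0.009
finger_force: 107.2
pos [593.7 -45.  130.5] head -95.39276793783566 tool delta [ -0.2   1.  -47.5]
[0.04264744 0.53068939 0.05182127]
```

```bash
python3 -m jog '{"travel":[[0,0,0],[0,0,0],[0,0,0],[0,0,0],[0,0,0],[0,0,0],[0,0,0],[0,0,0],[0,0,0],[0,0,0]],"yaw":[1,1,1,1,0,0,0,0,0,0],"jaw":[5,5,5,5,5,5,5,5,5,5]}'; python3 k.py; python3 -c "
from h import *
print(arm.read_state()['ft_torque'])"; python3 see.py key2.png
```

```text
t: 26.95
position: [0.5937, -0.045, 0.1305]
eef_rot: [0.0, -0.647, 0.763, -0.001]
contact_force: [-2.0, -0.2, 6.3]
grip_width: 0.0089
finger_force: 107.2
pos [593.7 -45.  130.5] head -99.37315778089653 tool delta [ -0.1   1.  -47.5]
[0.06398693 0.6638013  0.09805503]
```

View pics/key2.png

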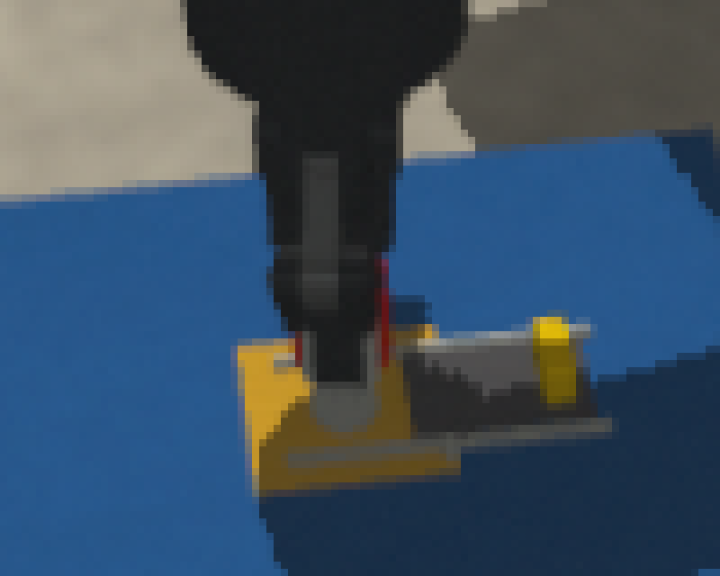

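The collar sits on the plate at crop (345,408) and the bow is turned a quarter turn in the fingers. The cover is still open, with its tab at crop (555,360), and the rising torque shows the plug is at its stop.

```bash
python3 -c "
from station import workorder
print(workorder.finish_job())"
```

```text
the job is handed in; nothing more can be done
None
```

The job is handed in: the dust cover is latched open, and the key is fully home, turned clockwise to its stop and still gripped at about 107 N; the spray can, jar and bulb box were never approached, and the judge returned no verdict.

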